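# Charge the finishing tub with the scoop

## Task

Using the scoop, move all the wooden tumbling blocks from the open-fronted tray into the finishing tub; do not pick blocks out of the tray with the fingers, though one that has spilt on the bench may be picked up by hand. When they are all in, lay the scoop back level on its rest board, roughly centred, shut the lid fully, and only after that swing the switch lever right over, away from the robot. Leave the mallet and the jar alone.

Things in the scene. Friction and masses are not known exactly. Their poses are not given: they have to be found in the camera images.
- chunk0: Hardwood tumbling block, a turned knob 34 mm in diameter and 34 mm high, faceted to nearly a ball, with a 10 mm flat at each end, 25 g; it rolls easily down a slope. Origin at its centre. Some of chunk2 to chunk11 are absent (None); those present start in the tray, standing on an end.
- chunk1: Hardwood tumbling block, a turned knob 34 mm in diameter and 34 mm high, faceted to nearly a ball, with a 10 mm flat at each end, 25 g; it rolls easily down a slope. Origin at its centre. Some of chunk2 to chunk11 are absent (None); those present start in the tray, standing on an end.
- chunk2: Hardwood tumbling block, a turned knob 34 mm in diameter and 34 mm high, faceted to nearly a ball, with a 10 mm flat at each end, 25 g; it rolls easily down a slope. Origin at its centre. Some of chunk2 to chunk11 are absent (None); those present start in the tray, standing on an end.
- chunk3: Hardwood tumbling block, a turned knob 34 mm in diameter and 34 mm high, faceted to nearly a ball, with a 10 mm flat at each end, 25 g; it rolls easily down a slope. Origin at its centre. Some of chunk2 to chunk11 are absent (None); those present start in the tray, standing on an end.
- chunk4: Hardwood tumbling block, a turned knob 34 mm in diameter and 34 mm high, faceted to nearly a ball, with a 10 mm flat at each end, 25 g; it rolls easily down a slope. Origin at its centre. Some of chunk2 to chunk11 are absent (None); those present start in the tray, standing on an end.
- chunk5: Hardwood tumbling block, a turned knob 34 mm in diameter and 34 mm high, faceted to nearly a ball, with a 10 mm flat at each end, 25 g; it rolls easily down a slope. Origin at its centre. Some of chunk2 to chunk11 are absent (None); those present start in the tray, standing on an end.
- chunk6: Hardwood tumbling block, a turned knob 34 mm in diameter and 34 mm high, faceted to nearly a ball, with a 10 mm flat at each end, 25 g; it rolls easily down a slope. Origin at its centre. Some of chunk2 to chunk11 are absent (None); those present start in the tray, standing on an end.
- chunk7: Hardwood tumbling block, a turned knob 34 mm in diameter and 34 mm high, faceted to nearly a ball, with a 10 mm flat at each end, 25 g; it rolls easily down a slope. Origin at its centre. Some of chunk2 to chunk11 are absent (None); those present start in the tray, standing on an end.
- chunk8: Hardwood tumbling block, a turned knob 34 mm in diameter and 34 mm high, faceted to nearly a ball, with a 10 mm flat at each end, 25 g; it rolls easily down a slope. Origin at its centre. Some of chunk2 to chunk11 are absent (None); those present start in the tray, standing on an end.
- chunk9: Hardwood tumbling block, a turned knob 34 mm in diameter and 34 mm high, faceted to nearly a ball, with a 10 mm flat at each end, 25 g; it rolls easily down a slope. Origin at its centre. Some of chunk2 to chunk11 are absent (None); those present start in the tray, standing on an end.
- chunk10: Hardwood tumbling block, a turned knob 34 mm in diameter and 34 mm high, faceted to nearly a ball, with a 10 mm flat at each end, 25 g; it rolls easily down a slope. Origin at its centre. Some of chunk2 to chunk11 are absent (None); those present start in the tray, standing on an end.
- chunk11: Hardwood tumbling block, a turned knob 34 mm in diameter and 34 mm high, faceted to nearly a ball, with a 10 mm flat at each end, 25 g; it rolls easily down a slope. Origin at its centre. Some of chunk2 to chunk11 are absent (None); those present start in the tray, standing on an end.
- scoop: Metal hand scoop, 0.22 kg. Origin: on the underside of its flat pan, below the handle bar, z up, x towards the open front lip. Pan from x = -45 (back wall, leaning forward, 50 mm high) to x = +50 mm (lip, no wall), 120 mm wide; floor 2.5 mm thick, bevelled to 1 mm at the lip; side walls 42 mm high, 4 mm thick, from the back to x = +26 mm. A handle bar bridges it, clear of the blocks.
- scoop_grip (a point): Centre of the scoop's wooden handle bar, 95 mm above the scoop's origin. The bar is 20 mm thick (scoop x), 124 mm long (scoop y) and 34 mm high, held by a thin strut 22 mm wide at each end. Grasp it from above with the fingers closing along the scoop's x.
- scoop_pan (a point): Point in the middle of the scoop's pan, 25 mm above its origin. The pan holds about 6 blocks; more may fall off its sides. Held level, it may lose them over the lip: carry it with the lip 10 to 20 degrees up; lowering the lip about 45 degrees empties it.
- rest: Fixed wooden rest board, 170 x 150 x 8 mm, where the scoop starts and belongs. Origin: centre of its underside; its top is 8 mm up. Tray and rest board may swap places.
- tray: Fixed steel stock tray with an open near end. Origin: under its middle at bench level; x runs away from the robot into it. Floor 4 mm thick, flat from x = -110 mm (open, no wall) to x = +80 mm; there the far end slopes up at 60 degrees to x = +121 mm, 75 mm high. Side walls 55 mm high, inner width 136 mm: the scoop fits between with 8 mm to spare on each side.
- tub: Fixed metal finishing tub, an open box 170 (x) x 210 (y) x 110 mm high, walls and floor 5 mm. Origin: centre of its underside; x away from the robot. The lid is hinged along its far (+x) rim; a switch box 100 x 80 x 50 mm stands against its -y side, centred at x = -10, y = -150 mm.
- lid (a joint): Lid angle in rad: 0 shut on the rim, grows as it opens (1.57 upright, up to 1.9). The hinge is stiff, about 0.2 N m: the lid stays where it is left. The lid is a plate 170 x 210 x 8 mm; its hinge line runs along the tub's y at tub x = +85 mm, 110.5 mm above the bench, at the lid's underside; its free edge is 170 mm from the hinge.
- lid_handle (a point): Top of the small knob on the lid's outer face: 140 mm from the hinge and 43 mm from the lid's underside.
- switch (a joint): Toggle lever on top of the switch box in rad: 0 = off, leaning 0.5 rad towards the robot (tub -x); 1.0 = on, leaning 0.5 rad away from it. It swings with under 1 N about an axis along the tub's y at its foot, 72 mm above the bench, and stays where it is left.
- switch_tip (a point): Centre of the 26 mm ball at the lever's end, 80 mm from its pivot.
- mallet: Bystander: mallet with white faces lying at the left of the work, 270 mm long. Not to be disturbed. Origin under the handle.
- jar: Bystander: jar 64 mm in diameter, 100 mm high, beyond the work. Not to be disturbed. Origin at its underside.

How it is judged:
By the outcome, as a careful person would: the job done as asked, in the order asked, and still so for the second after the job is handed in, with the robot touching nothing.
Of chunk2, chunk3, chunk4, chunk5, chunk6, chunk7, chunk8, chunk9, chunk10, chunk11 only 7 to 10 are there at a start; the rules pass over those that are not, and their reading is None.
At some moment in a run one of scoop may be knocked a few centimetres aside while the robot is not near it.
Once in a run the grip may slacken for a moment while it holds something.
It also fails if it takes over 210 s, if anything falls off the work surface, if the arm or the gripper's body presses on something with over 40 N, if the wrist force passes 120 N, or if a joint passes its speed limit or range.

## Robot

A 6-joint arm with a two-finger parallel gripper is mounted at the origin on the work surface. World frame = base frame: x ahead of the robot, y to its left, z up, the work surface at z = 0. Lengths are in m, angles in rad, forces in N, time in s.
With the tool pointing down it reaches from about 0.3 to 0.825 m from the base axis. Payload 5.4 kg.
Tool frame: the origin (TCP) lies at the very end of the fingers, on their centre line; the grasp point (between the pads) lies 19 mm behind it; z points along the fingers, y is the line along which they close (so a half turn about z gives the same grasp; the last joint's range is limited). The gripper opens to 92 mm and grips with 3 to 60 N. Pads are 20 mm wide; open, the fingers measure 128 mm over their backs; the gripper's body (75 mm by 189 mm) begins 69 mm behind the grasp point.
Start: joints at [1.002, 0.158, 1.597, -0, 1.386, -0.21], TCP at [0.202, 0.538, 0.215] pointing down, gripper open.
Joint ranges: [-2.91, 2.91], [-0.94, 2.29], [0.18, 2.7], [-1.29, 4.43], [0.17, 2.64], [-3, 3]. Speed limits (rad/s): [2.57, 2.57, 3.14, 3.14, 3.14, 3.14].

## Interface

Orientations are given as a rotation vector (axis times angle).
In Python, from workcell import bot gives the robot as it stands. Calls block until the motion is done:
- bot.goto(position, orientation): joint-space move of the TCP to a pose.
- bot.line_to(position, rot=None, max_speed=0.15): straight line of the TCP; rot=None keeps the orientation; max_speed is the mean speed in m/s.
- bot.set_joints(angles): joint-space move.
- bot.set_gripper(opening, newtons=None): opening from 0.0 (shut) to 1.0 (fully open); newtons is the grip in N (None keeps the last); returns when the fingers have stopped.
- bot.hold(seconds).
- bot.inverse_kinematics(position, orientation): joint angles nearest the present ones, or None.
- bot.read_camera(name): name is "scene" or "top" or "wrist"; returns a dict with "pixels" (480x640x3 uint8, blue, green, red), "fx", "fy", "cx", "cy" (pixels), "k1" (the pictures are not rectified: a ray, as slopes to the right and down, at radius r is drawn at 1 + k1 r^2 times it, then the intrinsics apply), "R" (3x3) and "t" (3): a world point X has camera coordinates R X + t. Camera axes: x right, y down, z forward; pixel columns grow to the right and rows downward; lengths in m; the calibration is good to about 2 mm. A picture is of the moment at which its call begins. There is no depth.
A pose or a line that the arm cannot do raises bot.MotionError and nothing moves.
- bot.job_done(): hands the job in; it is judged then, once.
Readings, each from a call of its own:
- bot.current_clock(): time.
- bot.current_joints(): joint angles.
- bot.current_joint_vel(): joint speeds.
- bot.current_effort(): joint torques, N m.
- bot.current_ee_pos(): TCP position.
- bot.current_tool_rot(): TCP orientation.
- bot.current_contact_force(): force on the tool from outside, world axes, zero at the start.
- bot.current_ft_torque(): the same for the moment, N m.
- bot.current_opening(): opening from 0.0 (shut) to 1.0 (fully open).
- bot.current_grip_force(): force on a finger pad.
Only numpy, scipy, OpenCV 4.12 (cv2) and the standard library are available. Lean on these libraries where they do the work, as an engineer would, in place of code of your own. Each camera call takes 0.05 s, during which the arm holds its last target. There are 200 camera calls.

## Working session

There is one attempt and no reset: what is moved stays moved. The work goes in short steps, each a Python script; the robot and the scene stay as the last script left them, time stands still between calls to the robot, and variables do not carry over. Pictures are saved under pics/ and viewed, at most 19 in all, crops included, and the job is handed in when it is done.

```bash
ls; mkdir -p pics; python3 - <<'E'
from workcell import bot
import cv2,numpy as np
for n in ("scene","top"):
    c=bot.read_camera(n); cv2.imwrite(f"pics/{n}0.png",c["pixels"])
    print(n,c["fx"],c["fy"],c["cx"],c["cy"],c["k1"],np.round(c["R"],3).tolist(),np.round(c["t"],3), "pos",-np.array(c["R"]).T@np.array(c["t"]))
print(bot.current_clock(),bot.current_tool_rot())
E
```

```text
pics
scene 463.4921359561364 463.4921359561364 316.8937641819473 245.47885420027495 -0.048567145175896956 [[-0.04, 0.999, -0.006], [0.832, 0.03, -0.554], [-0.554, -0.027, -0.832]] [-0.014 -0.449  1.638] pos [1.27995617 0.0715015  1.11469774]
top 575.9212779123241 575.9212779123241 318.18211260378297 245.51032079204276 0.05032488203243725 [[0.058, -0.998, -0.006], [-0.978, -0.055, -0.2], [0.2, 0.017, -0.98]] [0.008 0.625 1.296] pos [0.35173316 0.01993344 1.39524397]
0.1 [-5.60482270e-01 -3.09054135e+00  2.38572059e-03]
```

View pics/scene0.png

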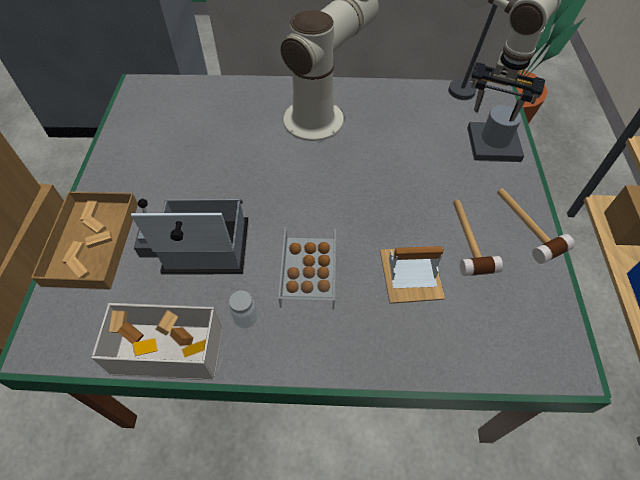

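View pics/top0.png

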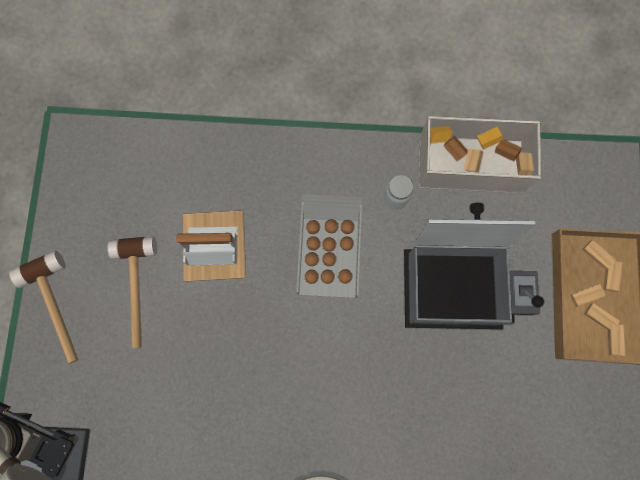

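```bash
cat > h.py <<'E'
from workcell import bot
import cv2, numpy as np
from scipy.spatial.transform import Rotation as Ro
def ray(c,uv):
    """pixel(s) -> camera centre, unit world rays"""
    uv=np.atleast_2d(np.asarray(uv,float))
    K=np.array([[c["fx"],0,c["cx"]],[0,c["fy"],c["cy"]],[0,0,1]])
    n=cv2.undistortPoints(uv[:,None],K,np.array([c["k1"],0,0,0.]))[:,0]
    R=np.array(c["R"]); d=np.c_[n,np.ones(len(n))]@R
    return -R.T@np.array(c["t"]), d/np.linalg.norm(d,axis=1)[:,None]
def plane(c,uv,z):
    o,d=ray(c,uv); return o+d*((z-o[2])/d[:,2])[:,None]
def two(c1,u1,c2,u2):
    o1,d1=ray(c1,u1);o2,d2=ray(c2,u2);d1,d2=d1[0],d2[0]
    s=np.linalg.lstsq(np.c_[d1,-d2],o2-o1,rcond=None)[0]
    p,q=o1+s[0]*d1,o2+s[1]*d2
    return (p+q)/2,np.linalg.norm(p-q)
def proj(c,X):
    R=np.array(c["R"]);K=np.array([[c["fx"],0,c["cx"]],[0,c["fy"],c["cy"]],[0,0,1]])
    return cv2.projectPoints(np.atleast_2d(np.asarray(X,float)),cv2.Rodrigues(R)[0],np.array(c["t"]),K,np.array([c["k1"],0,0,0.]))[0][:,0]
E
python3 - <<'E'
import cv2,numpy as np
t=cv2.imread("pics/top0.png");s=cv2.imread("pics/scene0.png")
def crop(im,x,y,w,h,k): 
    return cv2.resize(im[y:y+h,x:x+w],None,fx=k,fy=k,interpolation=cv2.INTER_CUBIC)
a=crop(t,170,190,200,120,4); b=crop(s,270,220,200,100,4)
cv2.imwrite("pics/c1.png",a);
a=crop(t,390,170,160,150,4)[:,:]; cv2.imwrite("pics/c2.png",a)
cv2.imwrite("pics/c3.png",np.vstack([crop(s,370,235,80,75,5)]) )
E
```

```text
(no output)
```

View pics/c1.png

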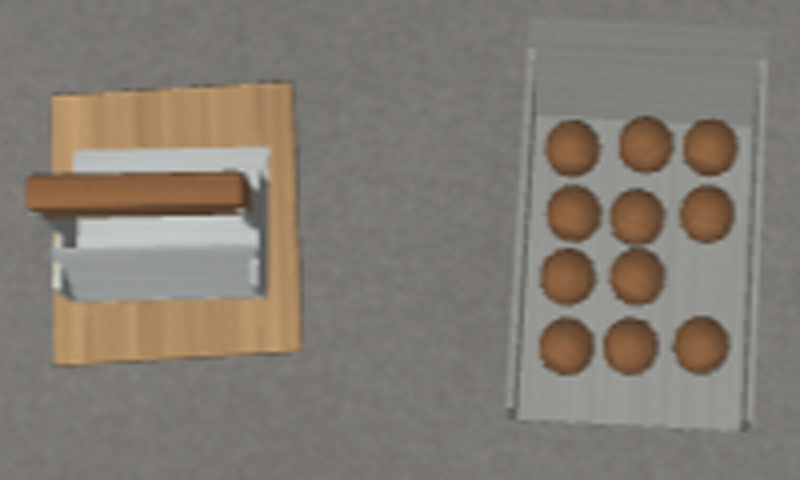

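View pics/c2.png

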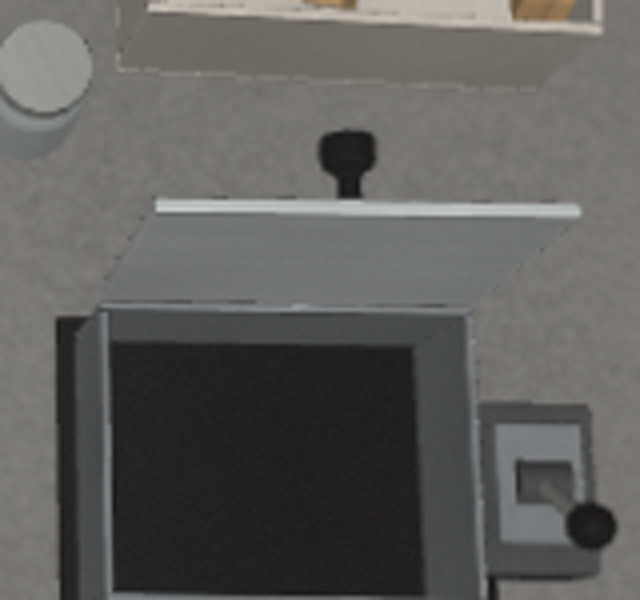

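View pics/c3.png

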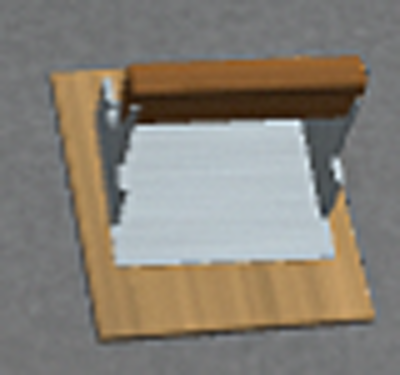

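```bash
python3 - <<'E'
from h import *
np.set_printoptions(precision=4,suppress=True)
T=bot.read_camera("top");S=bot.read_camera("scene")
def C(p,o=(170,190),k=4): return (np.array(p)+.5)/k-.5+np.array(o)
r=plane(T,C([(52,96),(291,83),(299,350),(54,366)]),.008)
print("rest",r[:,:2].tolist(),r.mean(0),"sides",[np.linalg.norm(r[i]-r[i-1]) for i in range(4)])
print("tray near outer z0",plane(T,C([(513,420),(747,432)]),0.0)[:,:2].tolist())
print("near wall top .055",plane(T,C([(513,412),(747,425)]),0.055)[:,:2].tolist())
print("slope foot",plane(T,C([(537,115),(750,125)]),0.004)[:,:2].tolist())
print("slope top",plane(T,C([(530,20),(768,28)]),0.075)[:,:2].tolist())
print("tub rim",plane(T,np.vstack([C([(100,307),(470,312)],(390,170)),[(414,320.5),(511,322)]]),.11)[:,:2].tolist())
print("tub base left",plane(T,C([(57,318)],(390,170)),0)[:,:2],"base nearleft",plane(T,[(405,328)],0)[:,:2])
print("swbox top corners .05",plane(T,C([(478,403),(590,405)],(390,170)),.05)[:,:2].tolist())
# bar ends top z=~.008+.095+.017
print("bar top",plane(T,C([(27,180),(244,174),(246,205),(30,210)]),.008+.112)[:,:2].tolist())
c5=lambda p:C(p,(370,235),5)
print("bar scene",plane(S,c5([(127,68),(363,57)]),.12)[:,:2].tolist())
print("lip scene",plane(S,c5([(117,265),(335,256)]),.009)[:,:2].tolist())
print("lip top",plane(T,C([(74,152),(270,149)]),.009)[:,:2].tolist())
# blocks
hsv=cv2.cvtColor(T["pixels"],cv2.COLOR_BGR2HSV)
m=((hsv[...,0]<20)&(hsv[...,1]>90)).astype(np.uint8)
m[:,:295]=0;m[:,365:]=0;m[:200]=0;m[300:]=0
n,_,st,ce=cv2.connectedComponentsWithStats(m)
print(n-1,st[1:,4]); print(plane(T,ce[1:],.021)[:,:2])
# lid edge & knob
lid=two(T,C([(156,205)],(390,170)),S,[(222,214)]); print("lid edge +y",lid)
lid=two(T,C([(581,210)],(390,170)),S,[(133,213)]); print("lid edge -y",lid)
print("knob",two(T,C([(348,140)],(390,170)),S,[(178,232)]))
print("switch ball",two(T,C([(591,524)],(390,170)),S,[(143,203)]))
jar=plane(T,[(401,187)],.1);print("jar",jar)
print("mallet",plane(T,[(132,247),(136,347),(110,248),(156,246)],.02))
E
```

```text
rest [[0.6962191033385521, 0.3849055208783652], [0.7130270688270688, 0.2377352751169553], [0.5461284453532942, 0.21879400962708265], [0.5280885072505341, 0.36599037777386284]] [0.6209 0.3019 0.008 ] sides [np.float64(0.1691912526686177), np.float64(0.14812693523237752), np.float64(0.1679700034404912), np.float64(0.14829770787963603)]
tray near outer z0 [[0.5118156237656208, 0.08656972682111266], [0.5126555710310354, -0.05560145659338686]]
near wall top .055 [[0.5101787523367429, 0.08424776753647924], [0.5103938924325206, -0.052444582023193506]]
slope foot [[0.7022329864598573, 0.08381321603531808], [0.7032813110137902, -0.0487720130742758]]
slope top [[0.7422927718169541, 0.08836211842171658], [0.7452640031232367, -0.053292952999284965]]
tub rim [[0.624185142737749, -0.17645242926015758], [0.6330780231109661, -0.3841592362306421], [0.45676085063364913, -0.17896439933779457], [0.466337701513021, -0.3909656048975638]]
tub base left [[ 0.6391 -0.1671]] base nearleft [[ 0.4466 -0.1749]]
swbox top corners .05 [[0.5919283548509813, -0.407205103292403], [0.5945164272903352, -0.4717607326346
[... 494 characters left out ...]
6 131 132 134 138 137 135]
[[ 0.6829  0.0159]
 [ 0.6779  0.0605]
 [ 0.6835 -0.0236]
 [ 0.6376  0.0576]
 [ 0.6419 -0.0238]
 [ 0.6372  0.019 ]
 [ 0.5981  0.0587]
 [ 0.6004  0.0169]
 [ 0.5558  0.057 ]
 [ 0.558   0.0186]
 [ 0.5609 -0.0242]]
lid edge +y (array([ 0.6427, -0.1769,  0.2748]), np.float64(0.001683581655747737))
lid edge -y (array([ 0.65  , -0.3831,  0.2796]), np.float64(0.0038704034649767213))
knob (array([ 0.6857, -0.275 ,  0.2597]), np.float64(0.0030910017032323364))
switch ball (array([ 0.5126, -0.4366,  0.1433]), np.float64(0.0005390976732257099))
jar [[ 0.7662 -0.1427  0.1   ]]
mallet [[0.6029 0.4951 0.02  ]
 [0.3658 0.456  0.02  ]
 [0.5974 0.5476 0.02  ]
 [0.6086 0.4376 0.02  ]]
```

```bash
cat >> h.py <<'E'
B=np.array([[0,1,0],[1,0,0],[0,0,-1.]])
TRAY=np.array([.622,.0165]);TYAW=.01
TUB=np.array([.545,-.2826]);UYAW=.042
REST=np.array([.621,.302]);RYAW=.112
DX=0.0   # grasp offset of the tool along scoop x
def rz(a): return Ro.from_euler('z',a).as_matrix()
def at(c,yaw,x,y): return c+rz(yaw)[:2,:2]@np.array([x,y])
def pose(org,yaw,pitch,dx=DX):
    """TCP pose for scoop origin org, yaw, pitch in deg (lip down positive)"""
    Rs=rz(yaw)@Ro.from_euler('y',np.radians(pitch)).as_matrix()
    return np.asarray(org)+Rs@[dx,0,.076], Ro.from_matrix(Rs@B).as_rotvec()
def bar(b,yaw,pitch):
    """same, given the bar centre"""
    Rs=rz(yaw)@Ro.from_euler('y',np.radians(pitch)).as_matrix()
    return np.asarray(b)+Rs@[0,0,-.019], Ro.from_matrix(Rs@B).as_rotvec()
def mv(pr,v=.15): bot.line_to(list(pr[0]),list(pr[1]),max_speed=v)
def snap(name,cam):
    c=bot.read_camera(cam); cv2.imwrite(f"pics/{name}.png",c["pixels"]); return c
E
python3 - <<'E'
from h import *
f=lambda p:print(None if (q:=bot.inverse_kinematics(list(p[0]),list(p[1]))) is None else np.round(q,2))
f(pose([.616,.302,.008],.08,0))
f(pose([*at(TRAY,TYAW,.03,0),.005],TYAW,0)); f(pose([*at(TRAY,TYAW,-.17,0),.005],TYAW,0));f(pose([*at(TRAY,TYAW,.03,0),.005],TYAW,-15))
f(pose([*at(TRAY,TYAW,.02,0),.16],TYAW,-15))
for d in (90,-90,135,-135,180):
    for p in (-15,45,60):
        print(d,p,end=' ');b=at(TUB,UYAW,-.01,.03 if d>0 else -.03);f(bar([*b,.235],UYAW+np.radians(d),p))
E
```

```text
[ 0.28  0.55  1.36 -0.    1.23  0.2 ]
[-0.16  0.48  1.48 -0.    1.19 -0.17]
[-0.24 -0.01  2.06 -0.    1.09 -0.25]
[-0.19  0.26  1.79  0.07  0.84 -0.24]
[-0.2   0.06  1.69  0.06  1.14 -0.22]
90 -15 [-0.74  0.31  1.44  0.18  1.58 -2.37]
90 45 [-0.3   0.12  1.82 -0.86  1.07 -1.54]
90 60 [-0.21  0.2   1.87 -1.19  1.12 -1.23]
-90 -15 [-0.62  0.18  1.59 -0.22  1.22  0.97]
-90 45 [-0.93  0.7   1.06  0.46  2.03  0.67]
-90 60 [-0.96  0.85  0.95  0.62  2.21  0.71]
135 -15 None
135 45 [-0.59 -0.26  2.18 -0.25  0.46 -2.81]
135 60 None
-135 -15 [-0.6   0.34  1.4  -0.26  1.45  1.76]
-135 45 [-1.07  0.33  1.57  0.73  1.56  1.11]
-135 60 [-1.15  0.42  1.58  0.93  1.67  0.99]
180 -15 [-0.57  0.38  1.34 -0.15  1.63  2.54]
180 45 [-0.98 -0.19  2.12  0.85  0.94  1.69]
180 60 [-1.09 -0.19  2.26  1.25  0.98  1.29]
```

```bash
python3 - <<'E'
from h import *
c=bot.read_camera("top"); d=cv2.absdiff(c["pixels"],cv2.imread("pics/top0.png"))[200:290,170:260]; print("diff",d.max(),d.mean())
bot.set_gripper(1.0,50)
p,r=pose([.616,.302,.008],.08,0)
bot.goto(list(p+[0,0,.10]),list(r))
c=bot.read_camera("top"); d=cv2.absdiff(c["pixels"],cv2.imread("pics/top0.png"))[260:290,175:250]; print("diff",d.mean())
c=snap("w1","wrist")
print(proj(c,[[.616,.302,.12]]))
print(bot.current_clock())
E
```

```text
diff 4 0.7086419753086419
diff 13.390962962962963
[[325.36347959 251.5976911 ]]
2.3083
```

View pics/w1.png

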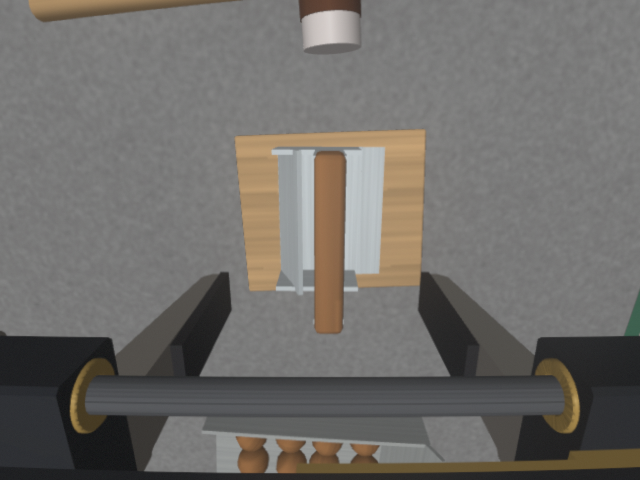

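```bash
python3 - <<'E'
from h import *
c=bot.read_camera("wrist")
P=plane(c,[(329.5,152),(328.5,326),(315,240),(346,240)],.12); print(P)
ctr=(P[0]+P[1])/2; d=P[0]-P[1]; yaw=np.arctan2(-d[0],d[1]); print(ctr,np.linalg.norm(d),yaw)
b=(P[2]+P[3])/2; print(b)
yaw=.5*(yaw+.08)
org=np.array([b[0]*.5+ctr[0]*.5,ctr[1],.008]); print(org,yaw)
p,r=pose(org,yaw,0)
mv((p+[0,0,.05],r)); mv((p,r),.1)
bot.set_gripper(0,50)
print(bot.current_opening()*92,bot.current_grip_force(),bot.current_ee_pos()-p,bot.current_contact_force())
np.save("grasp.npy",np.r_[org,yaw])
bot.line_to([*p[:2],p[2]+.12],max_speed=.15)
print(bot.current_contact_force(),bot.current_clock()); 
T=snap("t2","top");S=snap("s2","scene")
cv2.imwrite("pics/c4.png",np.hstack([cv2.resize(T["pixels"][170:300,150:270],None,fx=3,fy=3),cv2.resize(S["pixels"][190:320,350:480],None,fx=3,fy=3)]))
E
```

```text
[[0.6132764  0.36506475 0.12      ]
 [0.62268097 0.24834243 0.12      ]
 [0.60878848 0.30919658 0.12      ]
 [0.6285591  0.31083128 0.12      ]]
[0.61797869 0.30670359 0.12      ] 0.11710057563451738 0.0803984969160158
[0.61867379 0.31001393 0.12      ]
[0.61832624 0.30670359 0.008     ] 0.08019924845800791
19.802443918284006 49.996962547302246 [-7.99824646e-05 -1.78736672e-05 -6.61055499e-05] [-0.89665953  0.06953864 -0.36081865]
[ 0.08403495  0.48693389 -2.2613397 ] 5.525
```

View pics/c4.png

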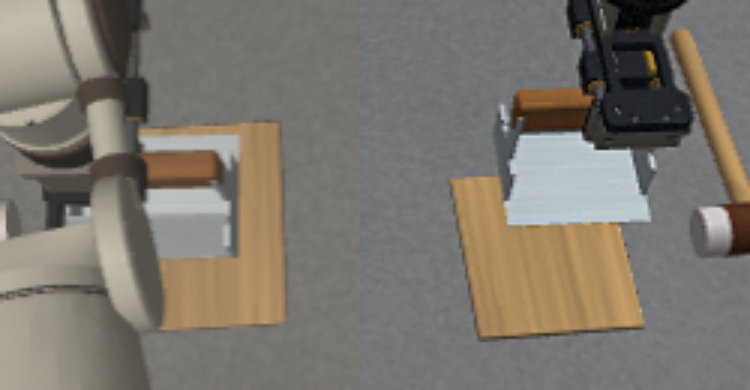

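```bash
python3 - <<'E'
from h import *
S=bot.read_camera("scene");T=bot.read_camera("top")
org,yaw=np.load("grasp.npy")[:3],np.load("grasp.npy")[3]
loc=lambda P:(P-[*org[:2],0])@rz(yaw)
print(loc(plane(S,[(399.3,264.3),(446.4,263.7)],.129)))
# strut/right bar end in top crop: bar right end (219,152..182)->px ; right lip corner (240,136)
print(loc(plane(T,[(150+219/3,170+152/3),(150+219/3,170+182/3)],.24)),loc(plane(T,[(150+240/3,170+136/3)],.129)))
# height check: two view of the lip's right corner
print(two(T,[(150+240/3,170+136/3)],S,[(399.3,264.3)]))
E
```

```text
[[ 0.04995509 -0.06397791  0.129     ]
 [ 0.05351289  0.05396019  0.129     ]]
[[ 0.00468128 -0.06792788  0.24      ]
 [-0.01651356 -0.06814218  0.24      ]] [[ 0.04496238 -0.06476017  0.129     ]]
(array([0.66978783, 0.24736275, 0.12327915]), np.float64(0.0011594094873245816))
```

```bash
sed -i 's/def pose(org,yaw,pitch,dx=DX)/def pose(org,yaw,pitch,dx=DX,dy=.005)/; s/@\[dx,0,.076\]/@[dx,dy,.076]/' h.py
cat >> h.py <<'E'
def tr(x,z=.0052,pitch=1,y=0): return pose([*at(TRAY,TYAW,x,y),z],TYAW,pitch)
def view(name):
    T,S=bot.read_camera("top"),bot.read_camera("scene")
    cv2.imwrite(f"pics/{name}.png",np.hstack([cv2.resize(T["pixels"][180:310,280:400],None,fx=3,fy=3),cv2.resize(S["pixels"][200:330,260:380],None,fx=3,fy=3)]))
E
python3 - <<'E'
from h import *
np.set_printoptions(precision=2,suppress=True)
mv(tr(-.18,.12,0),.25); mv(tr(-.18),.15)
for x in (-.13,-.10,-.07,-.04,-.02):
    mv(tr(x),.08); print(x,bot.current_contact_force(),bot.current_ft_torque())
view("v1"); print(bot.current_clock())
E
```

```text
-0.13 [-0.48  0.72 -2.12] [-0.05 -0.01  0.03]
-0.1 [-0.12 -0.52 -3.15] [-0.09  0.02  0.01]
-0.07 [-0.76 -0.84 -3.17] [-0.07  0.02 -0.03]
-0.04 [-0.4   0.44 -3.89] [-0.06  0.18 -0.05]
-0.02 [-0.42  0.45 -4.14] [-0.11  0.17 -0.02]
10.9917
```

View pics/v1.png

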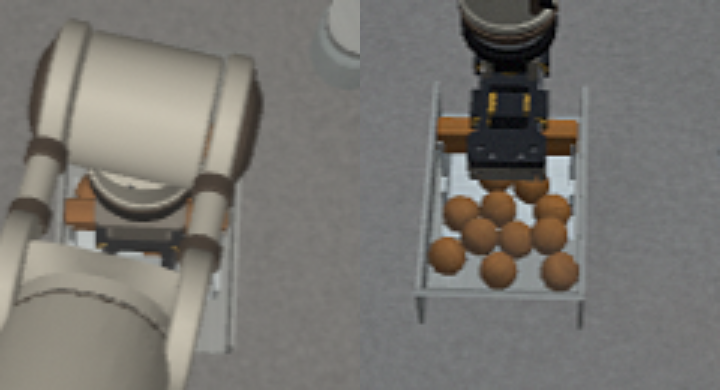

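```bash
python3 - <<'E'
from h import *
np.set_printoptions(precision=2,suppress=True)
a=np.radians(17)
mv(tr(-.02-.045*(1-np.cos(a)),.0062+.045*np.sin(a),-17),.04); print(bot.current_contact_force())
mv(tr(-.02,.10,-17),.08); bot.hold(.3); print(bot.current_contact_force())
view("v2"); print(bot.current_clock())
E
```

```text
[-0.34 -0.18 -4.08]
[-0.06 -0.08 -4.17]
13.3917
```

View pics/v2.png

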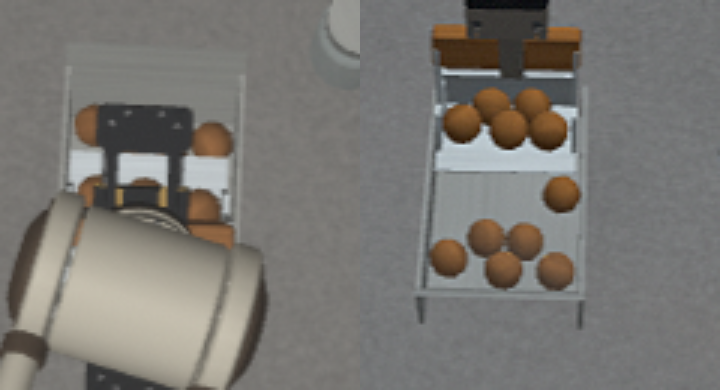

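```bash
cat >> h.py <<'E'
def tubpose(pitch,z,y=-.01,x=-.01): 
    return bar([*at(TUB,UYAW,x,y),z],UYAW+np.pi/2,pitch)
def empty():
    """from a lifted scoop, lip up: carry to the tub, tip, shake, come level again"""
    mv(tubpose(-17,.285),.14); mv(tubpose(-17,.235),.1)
    for p in (0,10,20,30,40,50,55): mv(tubpose(p,.232),.02)
    bot.hold(.4); f=bot.current_contact_force(); print("tipped",f)
E
python3 - <<'E'
from h import *
np.set_printoptions(precision=2,suppress=True)
mv(tr(-.04,.17,-17),.12)
print(bot.current_contact_force())
empty(); S=bot.read_camera("scene");T=bot.read_camera("top")
cv2.imwrite("pics/v3.png",np.hstack([cv2.resize(T["pixels"][200:340,380:540],None,fx=2.5,fy=2.5),cv2.resize(S["pixels"][170:310,110:270],None,fx=2.5,fy=2.5)])); print(bot.current_clock())
E
```

```text
[ 0.65 -0.78 -4.78]
tipped [-0.58 -0.4  -2.61]
20.0833
```

View pics/v3.png

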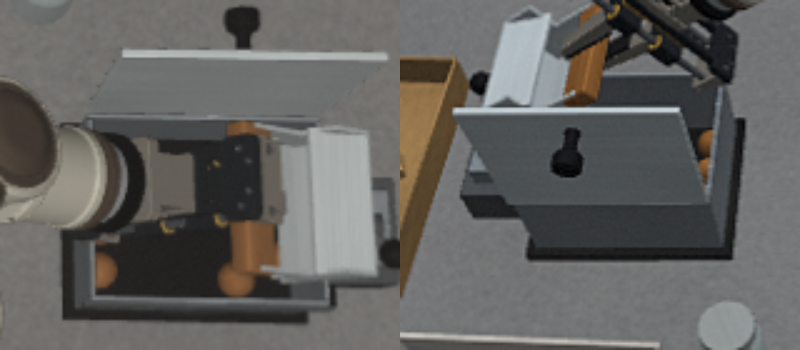

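```bash
python3 - <<'E'
from h import *
np.set_printoptions(precision=2,suppress=True)
for p in (30,0): mv(tubpose(p,.25),.04)
mv(tubpose(-10,.285),.1)
mv(tr(-.18,.15,0),.3); 
T=bot.read_camera("top");S=bot.read_camera("scene")
hsv=cv2.cvtColor(S["pixels"],cv2.COLOR_BGR2HSV)
m=((hsv[...,0]<20)&(hsv[...,1]>90)).astype(np.uint8); m[:,:275]=0;m[:,345:]=0;m[:225]=0;m[310:]=0
n,_,st,ce=cv2.connectedComponentsWithStats(m)
P=plane(S,ce[1:],.021); print(np.c_[(P[:,:2]-TRAY)*1000,st[1:,4]])
hsv=cv2.cvtColor(T["pixels"],cv2.COLOR_BGR2HSV)
m=((hsv[...,0]<20)&(hsv[...,1]>90)).astype(np.uint8); m[:,:390]=0;m[:,520:]=0;m[:245]=0;m[330:]=0
n,_,st,ce=cv2.connectedComponentsWithStats(m); print("tub",st[1:,4],ce[1:])
mv(tr(-.18,.04,0),.2);mv(tr(-.18),.1)
cv2.imwrite("pics/v4.png",np.hstack([cv2.resize(T["pixels"][180:340,280:540],None,fx=2,fy=2),cv2.resize(S["pixels"][190:350,110:350],None,fx=1,fy=2)]))
print(bot.current_contact_force(),bot.current_clock())
E
```

```text
[[ -7.97  49.62 109.  ]
 [ 52.17  -0.23 329.  ]
 [ 62.09 -49.84 113.  ]
 [ 70.32  47.01 104.  ]]
tub [ 97 102 371 109] [[420.96 274.03]
 [421.29 290.58]
 [481.11 307.41]
 [421.49 307.77]]
[-0.07  0.2  -1.83] 25.275
```

View pics/v4.png

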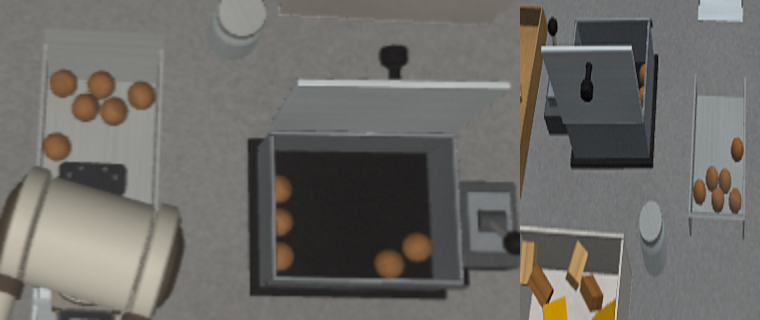

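```bash
python3 - <<'E'
from h import *
np.set_printoptions(precision=2,suppress=True)
for x in (-.05,-.01,.01,.02,.026):
    mv(tr(x),.08 if x<.02 else .03); f=bot.current_contact_force(); print(x,f)
    if abs(f[0])>15: break
a=np.radians(17)
mv(tr(x-.045*(1-np.cos(a)),.0062+.045*np.sin(a),-17),.03); print(bot.current_contact_force())
mv(tr(x-.01,.10,-17),.08); bot.hold(.3); print(bot.current_contact_force())
view("v5"); print(bot.current_clock())
E
```

```text
-0.05 [ 0.91 -0.17 -2.58]
-0.01 [ 0.16  0.71 -3.26]
0.01 [ 0.39 -0.08 -2.59]
0.02 [ 0.26  0.66 -3.75]
0.026 [-0.47 -0.53 -3.5 ]
[ 1.14  0.55 -3.49]
[-0.98 -0.96 -4.39]
31.575
```

View pics/v5.png

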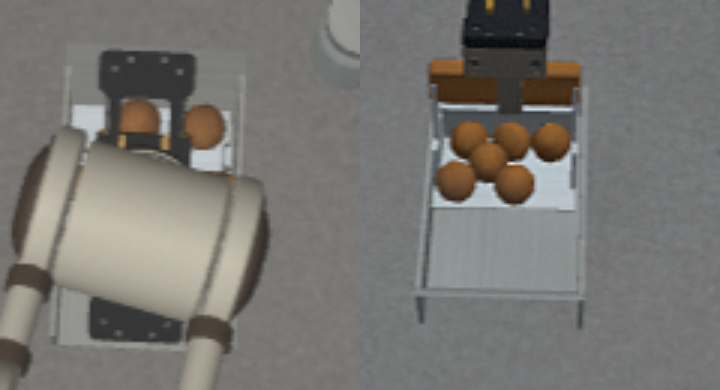

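```bash
python3 - <<'E'
from h import *
np.set_printoptions(precision=2,suppress=True)
mv(tr(.016,.11,-24),.03); mv(tr(-.02,.17,-22),.1)
print(bot.current_contact_force(), bot.current_opening())
mv(tubpose(-20,.285),.12)
empty()
for p in (30,0): mv(tubpose(p,.25),.04)
mv(tubpose(-10,.285),.1)
mv(tr(-.10,.19,0),.3)
print(bot.current_contact_force(),bot.current_clock())
T=snap("t6","top");S=snap("s6","scene")
cv2.imwrite("pics/v6.png",np.hstack([cv2.resize(T["pixels"][180:340,280:540],None,fx=2,fy=2),cv2.resize(S["pixels"][190:350,110:350],None,fx=1,fy=2)]))
E
```

```text
[-0.1  -0.2  -5.06] 0.21671529726480365
tipped [-0.67 -0.37 -2.95]
[-0.39 -0.73 -2.26] 43.1917
```

View pics/v6.png

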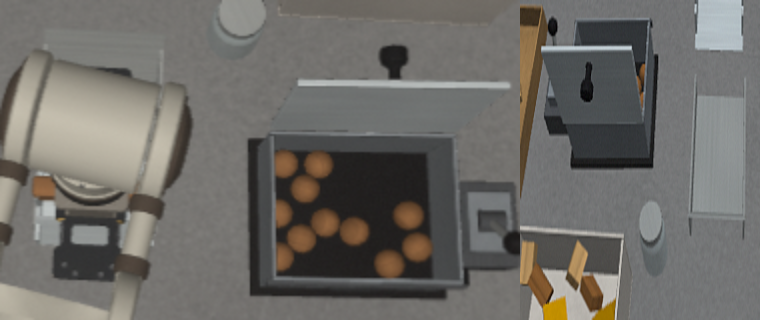

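```bash
python3 - <<'E'
from h import *
np.set_printoptions(precision=3,suppress=True)
g=lambda z:pose([*REST,z],RYAW,0)
mv(g(.19),.3); mv(g(.06),.2)
S=snap("s7","scene")
print(proj(S,[np.r_[at(REST,RYAW,.05,s*.06),.061] for s in(-1,1)]))
cv2.imwrite("pics/v7.png",cv2.resize(S["pixels"][200:320,350:480],None,fx=4,fy=4)); print(bot.current_clock())
E
```

```text
[[396.068 279.248]
 [441.299 276.164]]
45.3
```

View pics/v7.png

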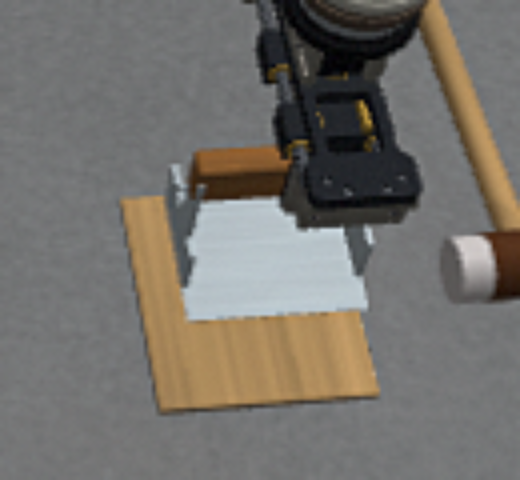

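```bash
python3 - <<'E'
from h import *
np.set_printoptions(precision=3,suppress=True)
g=lambda z:pose([*REST,z],RYAW,0)
mv(g(.015),.1)
for z in (.011,.009,.0082,.0076,.007):
    mv(g(z),.02); f=bot.current_contact_force(); print(z,f)
    if f[2]>0.5: break
bot.set_gripper(.6); bot.hold(.2)
p,r=g(.13); mv((p,r),.2)
mv((np.array([.45,.1,.28]),r),.4)
S=snap("s8","scene");T=snap("t8","top")
cv2.imwrite("pics/v8.png",np.hstack([cv2.resize(S["pixels"][220:320,360:470],None,fx=4,fy=4),cv2.resize(T["pixels"][195:295,165:265],None,fx=4,fy=4)]))
print(proj(S,[np.r_[at(REST,RYAW,.05,s*.06),.009] for s in(-1,1)])-[360,220],bot.current_clock())
print("lid behind ik",[bot.inverse_kinematics(list(np.r_[at(TUB,UYAW,x,.05),z]),list(Ro.from_matrix(rz(UYAW+a)@B).as_rotvec())) is not None for x,z in((.15,.36),(.15,.25),(.12,.26)) for a in (-1.57,1.57)])
E
```

```text
0.011 [-0.343 -0.906 -2.953]
0.009 [ 0.051 -0.531 -2.685]
0.0082 [ 0.544  0.305 -2.871]
0.0076 [-0.026 -0.436 -0.597]
0.007 [-2.92  -1.961  5.512]
[[33.43  68.749]
 [77.122 65.724]] 49.8333
lid behind ik [True, True, True, True, True, True]
```

View pics/v8.png

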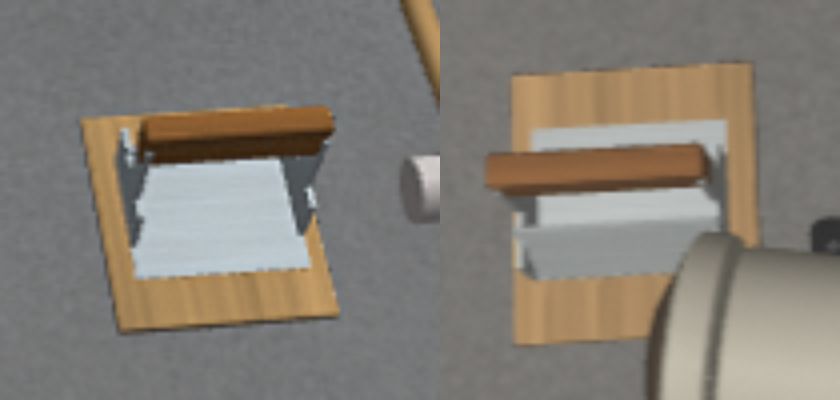

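```bash
python3 - <<'E'
from h import *
np.set_printoptions(precision=2,suppress=True)
r=Ro.from_matrix(rz(UYAW-np.pi/2)@B).as_rotvec()
W=lambda x,z,y=-.05:(np.r_[at(TUB,UYAW,x,y),z],r)
bot.set_gripper(0)
mv((np.array([.45,-.1,.34]),r),.3)
mv(W(0,.40),.3); mv(W(.16,.40),.25); mv(W(.16,.25),.2)
print(bot.current_contact_force())
R=.14
for a in np.arange(1.8,-.01,-.1):
    h=.008+.010*np.sin(a)
    mv(W(.085-R*np.cos(a)+h*np.sin(a),.1105+R*np.sin(a)+h*np.cos(a)),.12)
    f=bot.current_contact_force()
    if np.linalg.norm(f)>8: print(round(a,2),f)
for dz in (0,.001,.002,.003,.004,.005):
    mv(W(.085-R,.1185-dz),.02); f=bot.current_contact_force(); print(dz,f)
    if f[2]>6: break
mv(W(.085-R,.25),.2)
S=snap("s9","scene");T=snap("t9","top")
cv2.imwrite("pics/v9.png",np.hstack([cv2.resize(S["pixels"][170:310,110:270],None,fx=2.5,fy=2.5),cv2.resize(T["pixels"][180:340,390:550],None,fx=2.2,fy=2.2)[:350]])); print(bot.current_clock())
E
```

```text
[-0.57  0.24 -0.13]
0 [-0.24  0.61  2.17]
0.001 [-1.23  2.4   7.81]
62.0917
```

View pics/v9.png

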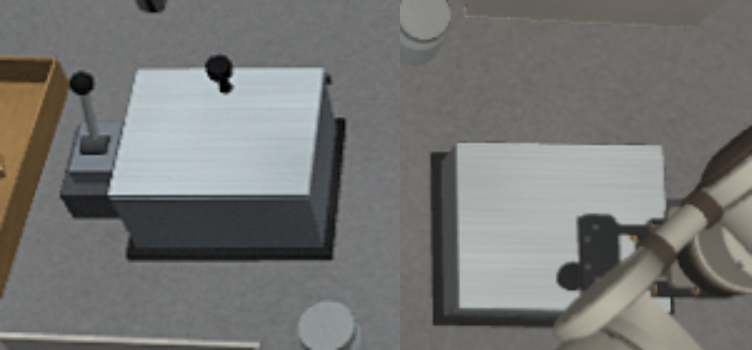

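```bash
python3 - <<'E'
from h import *
np.set_printoptions(precision=2,suppress=True)
r=Ro.from_matrix(rz(UYAW-np.pi/2)@B).as_rotvec()
Y=-.437
mv((np.array([.43,Y,.25]),r),.25); mv((np.array([.43,Y,.122]),r),.15)
mv((np.array([.50,Y,.122]),r),.1)
for x in np.arange(.51,.581,.004):
    mv((np.array([x,Y+.04*(x-.51),.122]),r),.06); f=bot.current_contact_force(); 
    if x>.54: print(round(x,3),f)
    if f[0]<-5: break
p=bot.current_ee_pos(); mv((np.array([.45,Y,.122]),r),.15); mv((np.array([.42,-.2,.30]),r),.25)
S=snap("s10","scene");T=snap("t10","top")
cv2.imwrite("pics/v10.png",np.hstack([cv2.resize(S["pixels"][170:310,110:270],None,fx=2.4,fy=2.4),cv2.resize(T["pixels"][195:295,165:265],None,fx=3.36,fy=3.36)])); print(bot.current_clock())
E
```

```text
0.542 [0.12 0.16 0.39]
0.546 [-1.69  0.07  0.94]
0.55 [-0.07 -0.2  -0.02]
0.554 [-1.34  0.43 -0.91]
0.558 [-5.04 -0.59  1.98]
70.1917
```

View pics/v10.png

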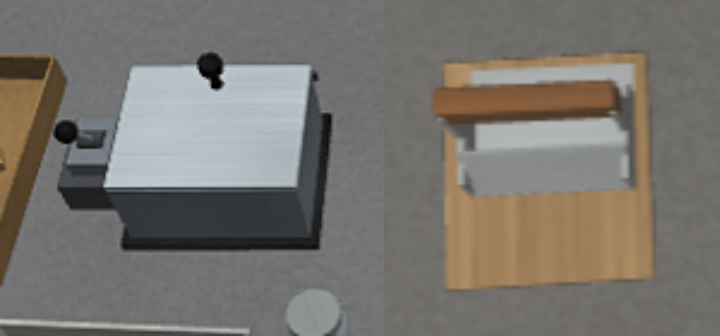

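```bash
python3 - <<'E'
from h import *
np.set_printoptions(precision=4,suppress=True)
S=bot.read_camera("scene");T=bot.read_camera("top")
b=plane(S,[(110+65/2.4,170+132/2.4)],.142)[0]; print("ball",b, "tub frame",rz(UYAW)[:2,:2].T@(b[:2]-TUB),"expect .028,-.15")
P=plane(T,np.array([(50,90),(228,83)])/3.36+[165,195],.12)
Q=plane(T,np.array([(47,156),(262,146)])/4+[165,195],.12)
d=P[0]-P[1];yaw=np.arctan2(-d[0],d[1]); dq=Q[0]-Q[1]
yaw+=RYAW-np.arctan2(-dq[0],dq[1])
shift=(P-Q).mean(0); org=REST+shift[:2]; print(shift,yaw,org)
# hover and refine with the wrist camera
bot.set_gripper(1.0)
p,r=pose([*org,.008],yaw,0,dy=0)
bot.goto(list(p+[0,0,.12]),list(r))
c=snap("w2","wrist"); print(proj(c,[np.r_[at(org,yaw,0,s*.062),.12] for s in (-1,1)]),bot.current_clock())
E
```

```text
ball [ 0.5855 -0.4342  0.142 ] tub frame [ 0.0341 -0.1531] expect .028,-.15
[ 0.0283 -0.0035  0.    ] 0.10504255531468613 [0.6493 0.2985]
[[323.684  318.3316]
 [323.3317 147.2325]] 73.725
```

View pics/w2.png

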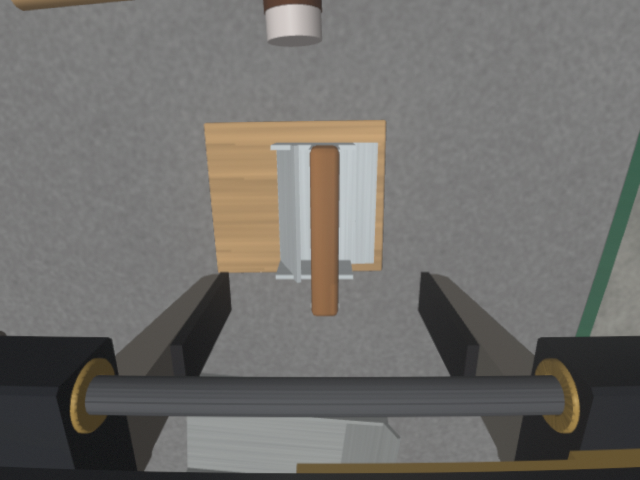

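```bash
python3 - <<'E'
from h import *
np.set_printoptions(precision=4,suppress=True)
org=np.array([.6493,.2985]);yaw=.105
G=lambda o,z,y:pose([*o,z],y,0,dy=0)
mv(G(org,.045,yaw),.2); mv(G(org,.0085,yaw),.1); bot.set_gripper(0,50); print(bot.current_opening()*92)
mv(G(org,.03,yaw),.08); mv(G(REST,.03,RYAW),.08); mv(G(REST,.012,RYAW),.08)
for z in (.010,.0092,.0086,.008,.0076):
    mv(G(REST,z,RYAW),.02); f=bot.current_contact_force()
    if f[2]>0: break
print(z,f); bot.set_gripper(.6); bot.hold(.2); mv(G(REST,.13,RYAW),.2)
bot.set_gripper(0)
S0=cv2.imread("pics/scene0.png")
r=Ro.from_matrix(rz(UYAW-np.pi/2)@B).as_rotvec()
mv((np.array([.42,0,.30]),r),.3)
S=snap("s11","scene");T=snap("t11","top")
for im in (S0,S["pixels"]):
    m=(im[185:245,120:154].max(2)<25).astype(np.uint8); n,_,st,ce=cv2.connectedComponentsWithStats(m); print(st[1:,4],plane(S,ce[1:]+[120,185],.142)[:,:2].tolist())
cv2.imwrite("pics/v11.png",np.hstack([cv2.resize(T["pixels"][100:300,60:560],None,fx=1.2,fy=1.2),cv2.resize(T["pixels"][195:295,165:265],None,fx=1.8,fy=2.4)]))
print(bot.current_clock())
E
```

```text
19.76118132065803
0.0076 [-0.6812 -0.5475  3.537 ]
[49] [[0.5129282667373366, -0.4387462936425205]]
[54  7] [[0.5863543266019098, -0.4341131370866136], [0.6038115235083861, -0.40560354784319286]]
82.8583
```

View pics/v11.png

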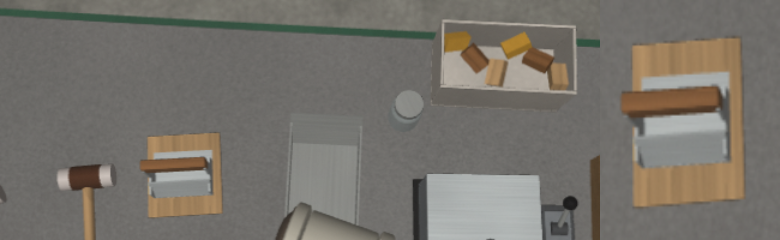

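```bash
python3 - <<'E'
from h import *
np.set_printoptions(precision=3,suppress=True)
r=Ro.from_matrix(rz(UYAW-np.pi/2)@B).as_rotvec()
Y=-.437
mv((np.array([.43,Y,.25]),r),.3); mv((np.array([.43,Y,.122]),r),.15); mv((np.array([.545,Y,.122]),r),.1)
for x in np.arange(.549,.58,.002):
    mv((np.array([x,Y+.04*(x-.51),.122]),r),.04); f=bot.current_contact_force(); print(round(x,3),f)
    if f[0]<-10: break
mv((np.array([.45,Y,.122]),r),.15); mv((np.array([.42,-.2,.30]),r),.25)
S=bot.read_camera("scene");T=bot.read_camera("top")
m=(S["pixels"][185:245,120:154].max(2)<25).astype(np.uint8); n,_,st,ce=cv2.connectedComponentsWithStats(m); print(plane(S,ce[1:2]+[120,185],.142))
print("scoop diff",cv2.absdiff(T["pixels"],cv2.imread("pics/t11.png"))[200:290,170:250].mean())
for n,b in (("mallet",np.s_[230:355,100:160]),("jar",np.s_[170:215,384:414])): print(n,cv2.absdiff(T["pixels"],cv2.imread("pics/top0.png"))[b].mean())
print(bot.current_clock())
E
```

```text
0.549 [ 0.158 -0.278  0.574]
0.551 [-0.419  0.646  0.135]
0.553 [ 0.626  0.432 -0.353]
0.555 [-0.528  0.036 -0.231]
0.557 [-1.568 -0.078 -0.502]
0.559 [-6.66  -1.233  1.036]
0.561 [-10.906  -1.352   2.848]
[[ 0.586 -0.434  0.142]]
scoop diff 0.7235185185185186
mallet 9.382844444444444
jar 9.869382716049383
90.8667
```

```bash
python3 - <<'E'
from h import *
T=snap("tf","top")["pixels"].astype(int);A=cv2.imread("pics/top0.png").astype(int);B2=cv2.imread("pics/t11.png").astype(int)
for n,b in (("mallet",np.s_[230:355,100:160]),("jar",np.s_[170:215,384:414]),("plain",np.s_[150:180,250:290])):
    print(n,(T-A)[b].mean(),abs(T-A)[b].max(),abs(T-B2)[b].mean())
    s,_=cv2.phaseCorrelate(T[b].mean(2).astype(np.float64),A[b].mean(2).astype(np.float64)); print(s)
E
```

```text
mallet -9.387777777777778 18 0.7562666666666666
(-0.03101042012774613, 0.48698547224299915)
jar -9.895308641975308 14 0.7155555555555555
(0.06978086891996504, 0.5164765807202265)
plain -9.315555555555555 13 0.7491666666666666
(-0.13493827542385617, 0.15795493444758968)
```

Only the overall lighting has changed since the first picture: the bystanders and the scoop have stayed where they should be, so I'm handing in.

```bash
python3 -c "
from workcell import bot
print(bot.job_done())"
```

```text
the job is handed in; nothing more can be done
None
```

All 11 blocks went into the tub in two scoops, the lid is shut and the lever is hard over; the scoop got knocked aside on its rest, so I re-centred it after throwing the switch, pressed the lever once more, and handed the job in at about 91 s with the mallet and jar undisturbed.

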